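# Return the red-capped stain bottle to its cooled bay past the sprung flap

### The job

Put the red-capped dropper bottle back into the empty bay (red dot) of the white reagent station: slide it in upright through the bay's spring-return amber flap with its neck in the slot, until it meets the back stop, and press it home so that the stop's rubber-tipped buffer gives by a couple of millimetres. Then let go and leave it standing in the bay with the flap sprung shut behind it; the bottle is glass, so never force it, and leave the other bottles and the petri dish where they are.

Things in the scene. Friction and masses are not known exactly. Their poses are not given: they have to be found in the camera images.
- bottle_red: amber glass dropper bottle with red cap, standing on the table; origin at the centre of its underside, z up. Glass body 28 mm diameter up to 40 mm height, shoulder tapering to the neck at 50 mm; red collar, straight, 20 mm diameter from 50 to 63 mm (grip here); soft teat above it tapers to 11 mm at 78 mm, top at 84 mm. About 42 g; round, its yaw means nothing
- station: two-bay reagent station, white walls, metal base and top, fixed. Origin on the table under its middle; x from its open front to its back, y left. Base plate x -90 to 100 mm, y +-62 mm, 4 mm thick (its top is the bay floor; bare apron in front of x = -36). Bays 44 mm wide, centred at y = +31 (red dot, empty) and y = -31 (holds the white-capped bottle). Behind x = 79 a housing 66 mm high
- slot_red (a point): point on the red-dot bay's centre line, on top of its metal top plate at the plate's front edge (station x -34, y +31, z 53 mm; plate 3 mm thick); axes as the station's. The slot in the plate is 24.4 mm wide, its mouth has 8 mm radii. The bottle's body passes under the plate with 3 mm to spare, neck in the slot, collar above: it can come in only from the front. Keep fingertips above the plate
- bay_red (a point): mouth of the red-dot bay: on its floor (4 mm above the table), on its centre line below the front edge of the top plate (station x -34, y +31 mm); axes as the station's. With the fingers closing across the slot (along y) they pass on both sides of the back stop
- stop_zone (a point): point above the red slot, 60 mm over the table, station x 44, y +31 mm. The back stop (dark saddle 18 mm wide, brass screw up to 80 mm) carries a sprung buffer with a 10 mm rubber tip, facing the front, that meets the bottle's collar. The stop is clamped anew for each start: the tip lies up to 8 mm before or behind this point (unmeasured: find it by feel); bottle axis then 10 mm before the tip
- flap_red (a joint): swing of the red-dot bay's amber flap, rad: 0 shut, grows inwards (to the back), stop at 1.62. It stands at station x = -22 mm, 36 mm long, 38 mm high, on a vertical pin at its left edge (station y = 50.5 mm). Its spring gives 0.03 N m shut, 0.06 N m wide open: 1 to 3 N on the bottle, to the front and right. It springs shut once the bottle's axis is beyond station x = 24 mm
- buffer_red (a joint): how far the rubber-tipped buffer of the red-dot bay's back stop is pressed in, m: 0 free, 0.005 bottomed and rigid. About 1.5 N to start, 2.5 N more per mm (6.5 N at 2 mm), damped (0.2 N more per mm/s). It creeps back when the bottle is let go and moves it forwards by as much
- bottle_black: amber dropper bottle with a black cap, same shape as the red-capped one, loose on the table; not to be disturbed; origin at the centre of its underside. (To the left, beyond the free-standing bottles, stands the bench microscope, about 320 mm high, at x 0.46 to 0.68 m, y 0.23 to 0.37 m: keep the arm clear of it)
- bottle_white: dropper bottle with a white cap, same shape, loose in the white-dot bay; not to be disturbed; origin at the centre of its underside
- petri_dish: petri dish with lid, 61 mm diameter, 14 mm high, loose on the table; not to be disturbed; origin at the centre of its underside
Things that resemble listed ones, but are neither listed nor needed, are in the scene too. There is more than one size of the station; the job needs the larger.

How it is judged:
On the way, in this order (a step that is already met when the one before it is completed fails the run):
1. the bottle, upright in the slot of the red-dot bay, holds the flap open (value of joint flap_red above 0.7 rad and x of bottle_red in the frame of station between -0.022 and 0.022 m and y of bottle_red in the frame of station between 0.021 and 0.041 m and angle between bottle_red's own z axis and vertical below 0.25 rad), for 0.1 s.
2. the bottle is pressed home: it pushes the buffer in at least 1.5 mm for 0.2 s (value of joint buffer_red above 0.0015 m and contact force between bottle_red and station above 3 N and x of bottle_red in the frame of station above 0.0235 m), for 0.2 s.
At the end, for the whole second after the job is handed in: The red-capped bottle stands upright (within 0.12 rad) and at rest on the floor of the red-dot bay, within 6 mm of the bay's centre line, its axis between 21 and 50 mm behind the station's middle, and the amber flap is shut behind it (under 0.08 rad) (x of bottle_red in the frame of station between 0.021 and 0.05 m and y of bottle_red in the frame of station between 0.025 and 0.037 m and z of bottle_red in the frame of station between 0.001 and 0.006 m and angle between bottle_red's own z axis and vertical below 0.12 rad and linear speed of bottle_red below 0.01 m/s and value of joint flap_red below 0.08 rad); the robot touches nothing.
It fails at once if the glass bottle is forced against the station with more than 22 N (contact force between bottle_red and station above 22 N).
It fails at once if the red-capped bottle is tipped by more than 0.6 rad (angle between bottle_red's own z axis and vertical above 0.6 rad).
It fails at once if the black-capped bottle is moved by more than 20 mm (distance of bottle_black from where it was at the start of the episode above 0.02 m).
It fails at once if the white-capped bottle is moved by more than 12 mm (distance of bottle_white from where it was at the start of the episode above 0.012 m).
It fails at once if the petri dish is moved by more than 20 mm (distance of petri_dish from where it was at the start of the episode above 0.02 m).
It also fails if it takes over 48 s, if anything falls off the work surface, if the arm or the gripper's body presses on something with over 40 N, if the wrist force passes 120 N, or if a joint passes its speed limit or range.

### The arm

A 7-joint arm with a two-finger parallel gripper is mounted at the origin on a cart in front of the work surface, level with it; the furniture and walls round the work are solid. World frame = base frame: x ahead of the robot, y to its left, z up, the work surface at z = 0. Lengths are in m, angles in rad, forces in N, time in s.
With the tool pointing down it reaches from about 0.425 to 0.825 m from the base axis. Payload 3.6 kg.
Tool frame: the origin (TCP) lies midway between the tips of the shut fingers; the grasp point (between the pads) lies 19 mm behind it (ctrl.grip_depth is the distance from the TCP to the grasp point, in m); z points along the fingers, y is the line along which they close (so a half turn about z gives the same grasp; the last joint's range is limited). The gripper opens to 85 mm and grips with 20 to 120 N. Pads are 22 mm wide; open, the fingers measure 114 mm over their backs; the gripper's body (76 mm by 85 mm) begins 54 mm behind the grasp point. The pads swing forward as they close: fully open they stand 13 mm farther back than shut.
Start: joints at [-1.153, 0.615, -0.013, 1.423, 0.008, 1.103, -0.04], TCP at [0.28, 0.587, 0.231] pointing down, gripper open.
Joint ranges: [-3.12, 3.12], [-0.3, 2.06], [-1.34, 1.32], [0.26, 2.42], [-1.36, 4.5], [0.01, 1.98], [-2.84, 2.84]. Speed limits (rad/s): [2.79, 2.79, 3.14, 3.14, 3.14, 3.14, 3.14].

### API

Orientations are given as [roll, pitch, yaw] about the fixed x, y, z axes, in that order (R = Rz(yaw) Ry(pitch) Rx(roll)).
In Python, from bench import ctrl, capture, calibration, silhouettes gives the robot as it stands.
- The arm moves only by the tool drive_tool, never from a script. Its argument "deltas" is a list of rows, each an object of numbers: "ax", "ay", "az": the turn, a rotation vector about the tool's x, y, z in rad; "tx", "ty", "tz": the shift along the tool's x, y, z in m; "claw": the closure, from 0 (fully open) to 1 (shut). A call has 1 to 5 rows; each row is the pose to reach, as a shift and turn from the pose commanded when the call began, along the tool's axes at that moment; what a row does not reach only later rows make up. A row lasts 1/10 s, in which the tool goes at most 50 mm and 8.59 degrees, less where a joint would pass 70% of its speed; a pose out of reach is approached as far as the arm can. A call with a gripper value outside its range is refused whole. The fingers move at their own pace and stop on an object; "newtons" is the grip in N (left out, the last holds). Time passes only in rows, so rows that repeat a pose let the fingers close. It gives the time, the measured TCP pose, the force, the opening and the grip force at its end, in the units of the state.
- ctrl.read_state(): the state, without advancing time (a new reading comes with each control period).
- capture(name): name is "scene" or "top" or "wrist"; returns (picture, depth): 384x512x3 uint8, red, green, blue; 384x512 float32, m along the optical axis (not along the pixel's ray), 0 where there is no reading.
- calibration(name): a dict with "intrinsics" (3x3 intrinsics, pixels), "rvec" (rotation vector, rad) and "tvec" (3), from world to camera coordinates, as OpenCV has them; the wrist camera has in their place "tool_from_camera" (4x4, takes a point from camera to tool coordinates, whose origin is the TCP and whose axes are the flange's). Camera axes: x right, y down, z forward; pixel columns grow to the right and rows downward; lengths in m; the calibration is good to about 2 mm. A picture is of the moment at which its call begins: read the wrist's pose just before it. calibration takes no time and is no camera call.
- ctrl.close_job(): hands the job in; it is judged then, once.
Trained networks look in the newest picture that a camera, given by its name, has taken for a name from the list of things; names that differ only in an ending like _2 or _b are one class to them, and where a whole thing is asked for, a point or a joint stands for the part that bears it (a point fixed in the world has none). Each returns a list of dicts, best first, with "conf" (0 to 1); they miss things now and then, are a little off and sometimes report something else, mostly with a low value. They report only what shows in the picture. A call takes as long as a camera call. They do not tell look-alikes from the thing itself.
- silhouettes(target, camera): "pixels" (384x512 bool, what is visible of it) and "extent" ([left, top, right, bottom] in pixels, round what is visible of it).
The state is a dict: "time": time; "joint_pos": joint angles; "dq": joint speeds; "joint_torque": joint torques, N m; "ee_pos": TCP position; "tool_rot": TCP orientation; "wrist_force": force on the tool from outside, world axes, zero at the start; "torque": the same for the moment, N m; "finger_gap": opening from 0.0 (shut) to 1.0 (fully open); "grip_force": force on a finger pad.
Only numpy, scipy, OpenCV 4.12 (cv2) and the standard library are available. Lean on these libraries where they do the work, as an engineer would, in place of code of your own. Each camera call takes 0.05 s, during which the arm holds its last target. There are 200 camera calls.

## Working session

There is one attempt and no reset: what is moved stays moved. The work goes in short steps, Python scripts to look and compute and a tool call to move; the robot and the scene stay as the last step left them, time stands still between calls to the robot, and variables do not carry over. Pictures are saved under pics/ and viewed, at most 10 in all, crops included, and the job is handed in when it is done.

Besides the shell and the picture viewer there is one more tool, called after "Request:" as name([rows], argument=value, ...), one row to a line, values as JSON. drive_tool: Moves the arm, as the interface text tells. Its arguments: {"type":"object","properties":{"deltas":{"type":"array","items":{"type":"object","properties":{"ax":{"type":"number"},"ay":{"type":"number"},"az":{"type":"number"},"tx":{"type":"number"},"ty":{"type":"number"},"tz":{"type":"number"},"claw":{"type":"number"}}}},"newtons":{"type":"number"}},"required":["deltas"]}

```bash
mkdir -p pics
cat > h.py <<'E'
import numpy as np, cv2
from scipy.spatial.transform import Rotation as R
from bench import ctrl, capture, calibration, silhouettes
def cam(name, st=None):
    c=calibration(name); K=np.array(c["intrinsics"],float)
    if name=="wrist":
        T=np.eye(4); T[:3,:3]=R.from_euler('xyz',st["tool_rot"]).as_matrix(); T[:3,3]=st["ee_pos"]
        return K, T@np.array(c["tool_from_camera"])
    M=np.eye(4); M[:3,:3]=cv2.Rodrigues(np.array(c["rvec"],float))[0]; M[:3,3]=np.ravel(c["tvec"])
    return K, np.linalg.inv(M)
def cloud(d,K,T):
    v,u=np.mgrid[:d.shape[0],:d.shape[1]]
    P=np.stack([(u-K[0,2])/K[0,0]*d,(v-K[1,2])/K[1,1]*d,d],-1)
    return P@T[:3,:3].T+T[:3,3]
def proj(p,K,T):
    q=(np.asarray(p,float)-T[:3,3])@T[:3,:3]
    return q[...,:2]/q[...,2:]*[K[0,0],K[1,1]]+K[:2,2]
def rayz(uv,z,K,T):
    uv=np.atleast_2d(uv).astype(float)
    r=np.c_[(uv-K[:2,2])/[K[0,0],K[1,1]],np.ones(len(uv))]@T[:3,:3].T
    return T[:3,3]+r*((z-T[2,3])/r[:,2])[:,None]
def save(n,p): cv2.imwrite("pics/"+n,cv2.cvtColor(p,cv2.COLOR_RGB2BGR))
E
python3 - <<'E'
from h import *
np.set_printoptions(precision=4,suppress=True)
print(ctrl.read_state())
for n in("scene","top"):
    p,d=capture(n); K,T=cam(n); save(n+"0.png",p); np.savez(n+"0.npz",p=p,d=d)
    P=cloud(d,K,T); print(n,T)
    for t in("bottle_red","station","bottle_black","bottle_white","petri_dish"):
        for s in silhouettes(t,n):
            m=s["pixels"]&(d>0); print(t,round(s["conf"],2),np.array(s["extent"]),m.sum(),np.median(P[m],0) if m.any() else '')
a=cv2.imread("pics/scene0.png");b=cv2.imread("pics/top0.png")
E
```

```text
{'time': 0.0, 'joint_pos': array([-1.1525,  0.6159, -0.0126,  1.4249,  0.0081,  1.1034, -0.0404]), 'dq': array([-0.0004,  0.    , -0.0002,  0.0005, -0.0009, -0.0003, -0.0006]), 'joint_torque': array([ -0.0005, -46.9201,   0.259 , -17.1039,   0.0099,   0.0095,
        -0.    ]), 'ee_pos': array([0.2793, 0.5861, 0.2301]), 'tool_rot': array([-3.139 ,  0.    ,  2.6969]), 'wrist_force': array([-0.4392,  0.4306,  0.5947]), 'torque': array([ 0.007 ,  0.0311, -0.0185]), 'grip_force': 0.0, 'finger_gap': 1.0026558253086155}
scene [[ 0.5802 -0.5944  0.5569  0.018 ]
 [-0.8145 -0.4213  0.3989 -0.4175]
 [-0.0025 -0.685  -0.7285  0.727 ]
 [ 0.      0.      0.      1.    ]]
bottle_red 0.92 [307.8 247.3 322.  275.8] 352 [ 0.4562 -0.2304  0.0441]
station 0.78 [238.  144.6 341.  246. ] 5567 [ 0.5772 -0.0983  0.0404]
station 0.72 [181.  131.  250.7 189.6] 2267 [0.5748 0.0962 0.0284]
bottle_black 0.68 [157.9 178.5 171.8 211.6] 369 [0.4138 0.0961 0.0407]
bottle_white 0.71 [299.7 174.8 311.1 196.2] 193 [ 0.5985 -0.1233  0.0585]
petri_dish 0.6 [377.  215.  411.6 241.3] 704 [ 0.6281 -0.3078  0.0147]
top [[ 0.0026 -0.9871  0.1603  0.3912]
 [-1.     -0.0012  0.0084 -0.0847]
 [-0.0081 -0.1603 -0.987   0.9352]
 [ 0.      0.      0.      1.    ]]
station 0.91 [231.7 120.2 284.4 207.2] 4343 [ 0.5908 -0.0878  0.0523]
station 0.85 [156.3 138.  205.5 205.4] 2052 [0.5811 0.1026 0.0349]
station 0.25 [307.9 208.8 319.2 219.2] 139 [ 0.4623 -0.2211  0.0454]
bottle_black 0.7 [169.  226.9 185.4 236.7] 126 [0.4186 0.0983 0.0478]
bottle_black 0.66 [233.6 123.  283.  208.5] 4263 [ 0.5904 -0.0879  0.0525]
petri_dish 0.61 [329.8 140.9 352.9 162.6] 450 [ 0.6313 -0.3058  0.0144]
```

View pics/scene0.png

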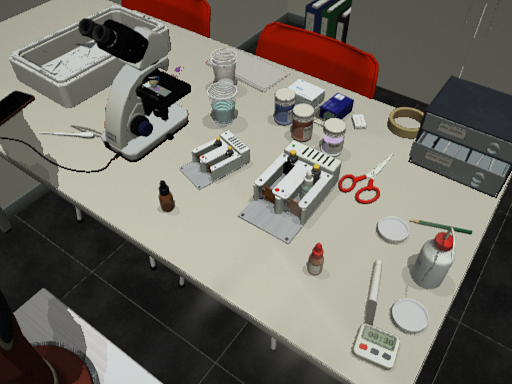

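View pics/top0.png

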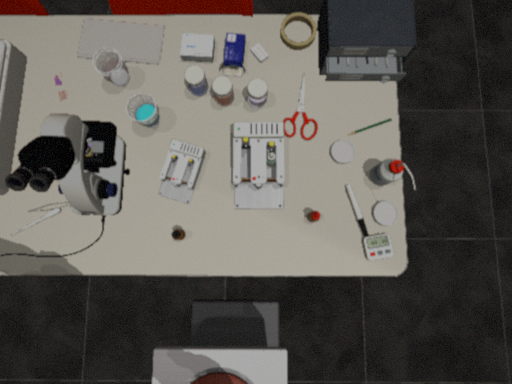

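The scene picture shows the red dropper bottle at (315,260). The red-capped wash bottle at (437,255) is a look-alike. The larger station is at (290,195) and the smaller one at (216,160). In the top view they are at (314,216), (258,165) and (183,170). Next I'll confirm in a crop and fit the station's pose.

Run:
```python
from h import *
np.set_printoptions(precision=4,suppress=True)
print(np.array(calibration("wrist")["tool_from_camera"]),calibration("wrist")["intrinsics"])
a=np.load("scene0.npz");b=np.load("top0.npz")
c1=cv2.resize(a["p"][130:290,225:345],None,fx=3.3,fy=3.3,interpolation=cv2.INTER_CUBIC)
c2=cv2.resize(b["p"][110:238,220:330],None,fx=3.6,fy=3.6,interpolation=cv2.INTER_CUBIC)
h=max(c1.shape[0],c2.shape[0]); o=np.zeros((h,c1.shape[1]+c2.shape[1],3),np.uint8)
o[:c1.shape[0],:c1.shape[1]]=c1;o[:c2.shape[0],c1.shape[1]:]=c2; o=o[:600,:800]; save("crop.png",o)
for n,f in(("scene",a),("top",b)):
    K,T=cam(n);P=cloud(f["d"],K,T)
    # red collar
    hsv=cv2.cvtColor(f["p"],cv2.COLOR_RGB2HSV)
    near=np.hypot(P[...,0]-.46,P[...,1]+.225)<.04
    m=near&((hsv[...,0]<8)|(hsv[...,0]>172))&(hsv[...,1]>150)&(hsv[...,2]>60)&(P[...,2]>.03)
    Q=P[m];print(n,"red",m.sum(),Q.min(0),Q.max(0),np.median(Q,0),np.argwhere(m).mean(0)[::-1])
    # station plate top z~.053 & box
    reg=(abs(P[...,0]-.59)<.14)&(abs(P[...,1]+.088)<.09)
    for z0,z1 in((.001,.008),(.046,.058),(.06,.072)):
        q=reg&(P[...,2]>z0)&(P[...,2]<z1); 
        X=P[q][:,:2].astype(np.float32)
        print(z0,q.sum(),cv2.minAreaRect(X),X.min(0),X.max(0),np.median(P[q][:,2]))
```

```text
[[ 0.0009 -0.9519 -0.3063  0.0779]
 [ 1.      0.0005  0.0014 -0.0002]
 [-0.0012 -0.3063  0.9519 -0.1425]
 [ 0.      0.      0.      1.    ]] [[290.6512   0.     263.7898]
 [  0.     290.6512 193.7162]
 [  0.       0.       1.    ]]
scene red 106 [ 0.4538 -0.237   0.0522] [ 0.4707 -0.2204  0.0854] [ 0.4598 -0.2297  0.0667] [317.4717 250.4057]
0.001 3409 ((0.5899564623832703, -0.08799700438976288), (0.17998236417770386, 0.2798337936401367), 89.97712707519531) [ 0.45  -0.178] [0.7298 0.002 ] 0.003574775946254438
0.046 1722 ((0.6116777062416077, -0.09186919778585434), (0.1258082389831543, 0.15806996822357178), 89.84000396728516) [ 0.5326 -0.1548] [ 0.6905 -0.0288] 0.054106163984947
0.06 966 ((0.6452566385269165, -0.09234608709812164), (0.12243590503931046, 0.0982767716050148), 89.91236877441406) [ 0.5961 -0.1536] [ 0.6944 -0.0312] 0.06687226208185648
top red 53 [ 0.4555 -0.2341  0.0438] [ 0.4707 -0.2167  0.0837] [ 0.4621 -0.2234  0.0668] [315.3208 215.3585]
0.001 2933 ((0.5900899171829224, -0.08799427002668381), (0.27852776646614075, 0.17967616021633148), 0.06695908308029175) [ 0.4507 -0.1778] [0.7294 0.0018] 0.0034027903135542825
0.046 1533 ((0.59795081615448, -0.09033606946468353), (0.12256814539432526, 0.12337647378444672), 0.22260358929634094) [ 0.5367 -0.1518] [ 0.6595 -0.0285] 0.05362238581549783
0.06 938 ((0.6455202102661133, -0.0897519588470459), (0.12270056456327438, 0.09744459390640259), 89.50188446044922) [ 0.5965 -0.1515] [ 0.6943 -0.0288] 0.06631980602908627
```

View pics/crop.png

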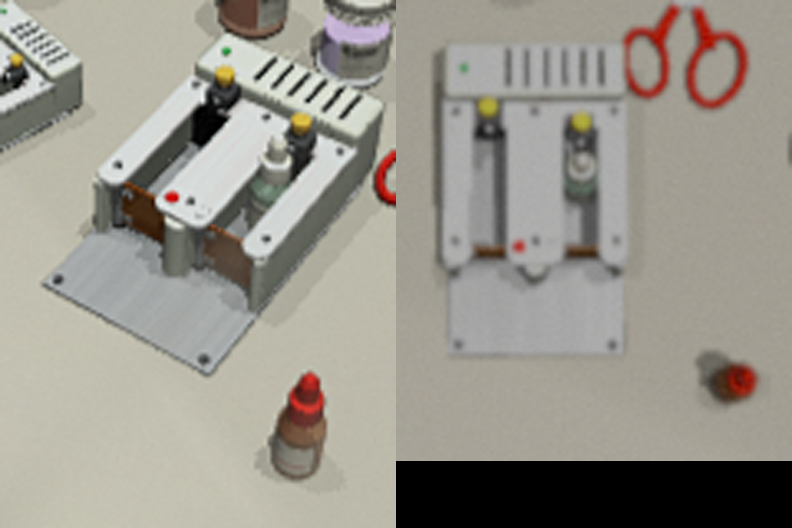

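The crop confirms it. The red dropper bottle is at crop (305,420) left and (740,380) right. In the large station, the left bay is empty with a red dot on the divider at (172,197)/(519,245), and the right bay holds the white-capped bottle. I'll move up and over the microscope to get a wrist view.

```bash
cat >> h.py <<'E'
def plan(p,rpy,tp,tyaw=None):
    "deltas from commanded pose (p,rpy) to target point, tool down at yaw tyaw"
    Rm=R.from_euler('xyz',rpy); d=Rm.inv().apply(np.array(tp)-p)
    a=np.zeros(3) if tyaw is None else (Rm.inv()*R.from_euler('xyz',[np.pi,0,tyaw])).as_rotvec()
    print("t",d.round(4),"a",a.round(3),"rows",np.linalg.norm(d)/.05,np.linalg.norm(a)/.15)
E
python3 - <<'E'
from h import *
r0=[-3.139,0,2.697]
p=[.28,.587,.231];plan(p,r0,[.34,.45,.42])
plan([.34,.45,.42],r0,[.42,.22,.42],2.9)
plan([.42,.22,.42],[np.pi,0,2.9],[.45,-.02,.42],np.pi)
E
```

```text
t [-0.1131 -0.0984 -0.1887] a [0. 0. 0.] rows 4.820373429517675 0.0
t [-0.1711 -0.1732  0.0004] a [-0.003 -0.    -0.203] rows 4.870318264754367 1.353443324813702
t [-0.0865 -0.2259 -0.    ] a [ 0.     0.    -0.242] rows 4.8373546489791295 1.6106176905986218
```

Request:
drive_tool([
  {"tx": -0.113, "ty": -0.098, "tz": -0.189},
  {"tx": -0.113, "ty": -0.098, "tz": -0.189},
  {"tx": -0.113, "ty": -0.098, "tz": -0.189},
  {"tx": -0.113, "ty": -0.098, "tz": -0.189},
  {"tx": -0.113, "ty": -0.098, "tz": -0.189},
])

```text
$.deltas[0]: bad value
```

Request:
drive_tool([
  {"tx": -0.171, "ty": -0.173, "az": -0.203},
  {"tx": -0.171, "ty": -0.173, "az": -0.203},
  {"tx": -0.171, "ty": -0.173, "az": -0.203},
  {"tx": -0.171, "ty": -0.173, "az": -0.203},
  {"tx": -0.171, "ty": -0.173, "az": -0.203},
])

```text
$.deltas[0]: bad value
```

Request:
drive_tool([
  {"tx": -0.113, "ty": -0.098, "tz": -0.189, "ax": 0, "ay": 0, "az": 0, "claw": 0},
  {"tx": -0.113, "ty": -0.098, "tz": -0.189, "ax": 0, "ay": 0, "az": 0, "claw": 0},
  {"tx": -0.113, "ty": -0.098, "tz": -0.189, "ax": 0, "ay": 0, "az": 0, "claw": 0},
  {"tx": -0.113, "ty": -0.098, "tz": -0.189, "ax": 0, "ay": 0, "az": 0, "claw": 0},
  {"tx": -0.113, "ty": -0.098, "tz": -0.189, "ax": 0, "ay": 0, "az": 0, "claw": 0},
])

```text
time: 1.1
ee_pos: [0.3406, 0.4479, 0.4232]
tool_rot: [3.139, 0.001, 2.695]
wrist_force: [0.4, 0.7, -0.1]
finger_gap: 0.999
grip_force: 0.0
```

Request:
drive_tool([
  {"tx": -0.171, "ty": -0.173, "tz": 0, "ax": 0, "ay": 0, "az": -0.2, "claw": 0},
  {"tx": -0.171, "ty": -0.173, "tz": 0, "ax": 0, "ay": 0, "az": -0.2, "claw": 0},
  {"tx": -0.171, "ty": -0.173, "tz": 0, "ax": 0, "ay": 0, "az": -0.2, "claw": 0},
  {"tx": -0.171, "ty": -0.173, "tz": 0, "ax": 0, "ay": 0, "az": -0.2, "claw": 0},
  {"tx": -0.171, "ty": -0.173, "tz": 0, "ax": 0, "ay": 0, "az": -0.2, "claw": 0},
])

```text
time: 1.6
ee_pos: [0.42, 0.2169, 0.4208]
tool_rot: [3.141, 0.001, 2.895]
wrist_force: [0.8, 0.8, -0.6]
finger_gap: 1.0
grip_force: 0.0
```

Request:
drive_tool([
  {"tx": -0.087, "ty": -0.226, "tz": 0, "ax": 0, "ay": 0, "az": -0.242, "claw": 0},
  {"tx": -0.087, "ty": -0.226, "tz": 0, "ax": 0, "ay": 0, "az": -0.242, "claw": 0},
  {"tx": -0.087, "ty": -0.226, "tz": 0, "ax": 0, "ay": 0, "az": -0.242, "claw": 0},
  {"tx": -0.087, "ty": -0.226, "tz": 0, "ax": 0, "ay": 0, "az": -0.242, "claw": 0},
  {"tx": -0.087, "ty": -0.226, "tz": 0, "ax": 0, "ay": 0, "az": -0.242, "claw": 0},
])

```text
time: 2.1
ee_pos: [0.4488, -0.0226, 0.4208]
tool_rot: [3.141, 0.001, 3.139]
wrist_force: [1.8, -0.3, -0.3]
finger_gap: 1.0
grip_force: 0.0
```

Run:
```python
from h import *
s=ctrl.read_state();print(s["time"],s["ee_pos"],s["tool_rot"],s["joint_pos"].round(3))
plan(s["ee_pos"],s["tool_rot"],[.50,-.12,.27],np.pi)
```

```text
2.1 [ 0.44881102 -0.02264787  0.42077361] [3.14144011e+00 1.23574871e-03 3.13855020e+00] [-0.19   0.152  0.232  1.62  -0.036  1.372  1.614]
t [-0.0513 -0.0972  0.1508] a [ 0.     0.001 -0.003] rows 3.7325825291647856 0.021915292012475402
```

Request:
drive_tool([
  {"tx": -0.051, "ty": -0.097, "tz": 0.15, "ax": 0, "ay": 0, "az": 0, "claw": 0},
  {"tx": -0.051, "ty": -0.097, "tz": 0.15, "ax": 0, "ay": 0, "az": 0, "claw": 0},
  {"tx": -0.051, "ty": -0.097, "tz": 0.15, "ax": 0, "ay": 0, "az": 0, "claw": 0},
  {"tx": -0.051, "ty": -0.097, "tz": 0.15, "ax": 0, "ay": 0, "az": 0, "claw": 0},
  {"tx": -0.051, "ty": -0.097, "tz": 0.15, "ax": 0, "ay": 0, "az": 0, "claw": 0},
])

```text
time: 2.6
ee_pos: [0.4977, -0.1201, 0.2663]
tool_rot: [-3.141, -0.009, 3.134]
wrist_force: [-0.1, 0.0, 0.2]
finger_gap: 0.996
grip_force: 0.0
```

Run:
```python
from h import *
np.set_printoptions(precision=4,suppress=True)
s=ctrl.read_state();p,d=capture("wrist");K,T=cam("wrist",s)
np.savez("w0.npz",p=p,d=d,K=K,T=T);save("w0.png",cv2.resize(p,(800,600)))
P=cloud(d,K,T);print(s["ee_pos"],s["tool_rot"])
for t in("bottle_red","station","bottle_white"):
    for q in silhouettes(t,"wrist"):
        m=q["pixels"]&(d>0);print(t,round(q["conf"],2),np.array(q["extent"]),np.median(P[m],0),np.percentile(P[m],[1,99],0))
```

```text
[ 0.4977 -0.1201  0.2663] [-3.1409 -0.0088  3.1337]
bottle_red 0.87 [166.9 123.9 196.6 152.3] [ 0.4629 -0.2211  0.0452] [[ 0.4522 -0.2354  0.0057]
 [ 0.4772 -0.2127  0.083 ]]
station 0.79 [374.4 158.5 463.7 269.1] [0.5779 0.0998 0.034 ] [[0.5053 0.0461 0.0003]
 [0.648  0.1579 0.052 ]]
station 0.66 [240.6 149.2 335.6 302.5] [ 0.5845 -0.0894  0.0519] [[ 0.4886 -0.1521  0.0022]
 [ 0.6895 -0.0315  0.0775]]
bottle_white 0.58 [254.7 222.1 270.6 261.6] [ 0.5989 -0.1232  0.0481] [[ 0.5927 -0.135   0.0071]
 [ 0.6255 -0.1107  0.0868]]
```

View pics/w0.png

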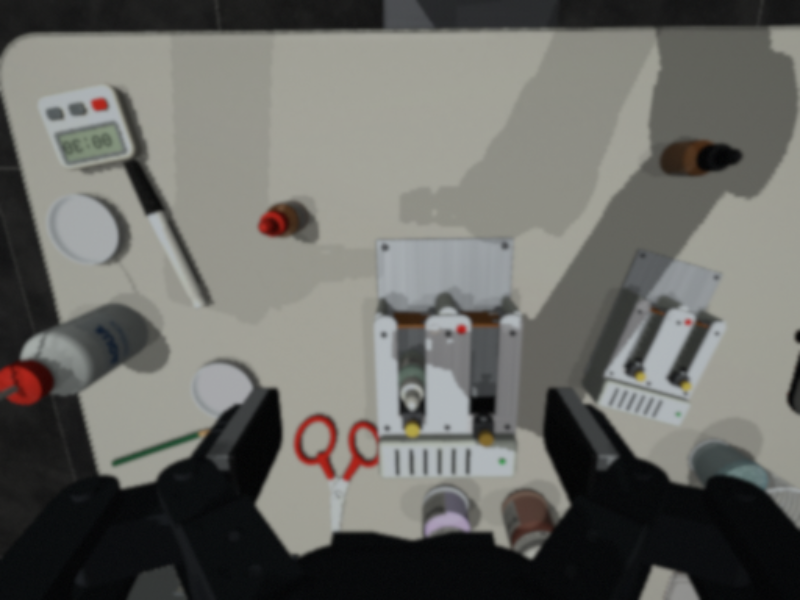

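The wrist picture shows the red bottle's cap at (272,223) in the 800x600 view. The large station's base front corners are at (376,239) and (513,238), and its housing back corners at (380,475) and (515,473). The left bay, on the image right at (484,370), is empty. I'll fit the pose by rays at the known heights and measure the cap from two views.

Run:
```python
from h import *
np.set_printoptions(precision=4,suppress=True)
w=np.load("w0.npz");K,T=w["K"],w["T"]
s=1.5625
for n,uv,z in(("front",[(376,239),(513,238)],.004),("plate",[(376,320),(522,320)],.053),("back",[(380,475),(515,473)],.066),("reddot",[(461,329)],.053)):
    print("w",n,rayz(np.array(uv)/s,z,K,T)[:,:2].ravel())
K2,T2=cam("top")
for n,uv,z in(("front",[(234.2,208.3),(282.8,208.1)],.004),("plate",[(232.5,183)],.053),("back",[(233.3,121.9),(282.8,121.9)],.066),("reddot",[(254.2,178)],.053)):
    print("t",n,rayz(uv,z,K2,T2)[:,:2].ravel())
# edge profiles in wrist: gray along column through apron and plate
def red(p,ext):
    h=cv2.cvtColor(p,cv2.COLOR_RGB2HSV);m=((h[...,0]<8)|(h[...,0]>172))&(h[...,1]>140)&(h[...,2]>60)
    mm=np.zeros_like(m);a,b,c,d=ext;mm[b:d,a:c]=m[b:d,a:c];return mm
obs=[]
for n,f,ext,KK,TT in(("w",w,(160,118,200,158),K,T),("t",np.load("top0.npz"),(300,200,330,225),K2,T2),("s",np.load("scene0.npz"),(300,240,330,280),*cam("scene"))):
    m=red(f["p"],ext);c=np.argwhere(m).mean(0)[::-1];obs.append((c,KK,TT))
    print(n,m.sum(),c,"axis@.066",rayz(c,.066,KK,TT)[0], "bbox",np.argwhere(m).min(0)[::-1],np.argwhere(m).max(0)[::-1])
from scipy.optimize import least_squares
r=least_squares(lambda x:np.ravel([proj(x,k,t)-c for c,k,t in obs]),[.46,-.225,.06]);print("cap",r.x,r.fun)
```

```text
w front [ 0.4877 -0.1525  0.4877 -0.0298]
w plate [ 0.5473 -0.1507  0.5482 -0.0291]
w back [ 0.6905 -0.1505  0.6893 -0.0292]
w reddot [ 0.5558 -0.0797]
t front [ 0.4851 -0.0305  0.4859 -0.1529]
t plate [ 0.5415 -0.0286]
t back [ 0.6908 -0.0296  0.6908 -0.1506]
t reddot [ 0.5538 -0.0809]
w 203 [174.4433 142.4433] axis@.066 [ 0.4645 -0.2248  0.066 ] bbox [166 134] [183 150]
t 54 [315.3889 215.3889] axis@.066 [ 0.4626 -0.2245  0.066 ] bbox [312 212] [319 219]
s 117 [317.3761 250.8889] axis@.066 [ 0.4618 -0.2286  0.066 ] bbox [312 243] [322 258]
cap [ 0.465  -0.2265  0.0605] [-0.005  -0.2438  0.4566 -0.8188 -0.4239  0.0393]
```

Request:
drive_tool([
  {"tx": 0.034, "ty": -0.105, "tz": 0.145, "ax": 0, "ay": 0, "az": 0, "claw": 0},
  {"tx": 0.034, "ty": -0.105, "tz": 0.145, "ax": 0, "ay": 0, "az": 0, "claw": 0},
  {"tx": 0.034, "ty": -0.105, "tz": 0.145, "ax": 0, "ay": 0, "az": 0, "claw": 0},
  {"tx": 0.034, "ty": -0.105, "tz": 0.145, "ax": 0, "ay": 0, "az": 0, "claw": 0},
  {"tx": 0.034, "ty": -0.105, "tz": 0.145, "ax": 0, "ay": 0, "az": 0, "claw": 0},
])

```text
time: 3.3
ee_pos: [0.4632, -0.2241, 0.124]
tool_rot: [3.141, -0.004, 3.135]
wrist_force: [-0.7, 0.5, -0.3]
finger_gap: 0.995
grip_force: 0.0
```

Run:
```python
from h import *
np.set_printoptions(precision=4,suppress=True)
w=None
s=ctrl.read_state();p,d=capture("wrist");K,T=cam("wrist",s);s2=ctrl.read_state()
np.savez("w1.npz",p=p,d=d,K=K,T=T);save("w1.png",cv2.resize(p,(800,600)))
P=cloud(d,K,T);print(s["ee_pos"],s["tool_rot"],s2["ee_pos"],s2["tool_rot"])
q=silhouettes("bottle_red","wrist")[0];m=q["pixels"];print(q["conf"],q["extent"])
h=cv2.cvtColor(p,cv2.COLOR_RGB2HSV);r=m&((h[...,0]<8)|(h[...,0]>172))&(h[...,1]>140)&(h[...,2]>60)
c=np.argwhere(r).mean(0)[::-1];Q=P[r&(d>0)]
print(r.sum(),c,rayz(c,.06,K,T),rayz(c,.068,K,T),np.median(Q,0),Q.min(0),Q.max(0))
for z in(.052,.058,.063,.07,.078):
    b=Q[abs(Q[:,2]-z)<.003]; print(z,len(b),b.mean(0) if len(b) else'',(b[:,1].min(),b[:,1].max(),b[:,0].min(),b[:,0].max()) if len(b) else'')
```

```text
[ 0.4632 -0.2241  0.124 ] [ 3.1414 -0.0041  3.1346] [ 0.4655 -0.2226  0.1257] [ 3.1412 -0.0001  3.1374]
0.94 [244.4, 174.1, 274.8, 229.3]
586 [259.8242 211.6382] [[ 0.4658 -0.2273  0.06  ]] [[ 0.4627 -0.2272  0.068 ]] [ 0.4614 -0.2271  0.0655] [ 0.4557 -0.2362 -0.0017] [ 0.5063 -0.2167  0.084 ]
0.052 14 [ 0.4573 -0.2247  0.0536] (np.float64(-0.23022052192012743), np.float64(-0.21782937550475043), np.float64(0.4559090421718644), np.float64(0.4648968775349891))
0.058 52 [ 0.4578 -0.2259  0.0586] (np.float64(-0.23539606705662056), np.float64(-0.2179220284106189), np.float64(0.4556837214232227), np.float64(0.46698894285527))
0.063 247 [ 0.4615 -0.2269  0.0639] (np.float64(-0.23624302561821045), np.float64(-0.21804132716576738), np.float64(0.45569194183594014), np.float64(0.47176542678344874))
0.07 52 [ 0.4609 -0.2277  0.0699] (np.float64(-0.23369549551610994), np.float64(-0.22193781323433603), np.float64(0.4594309008715849), np.float64(0.46498078277859084))
0.078 115 [ 0.4627 -0.2278  0.0787] (np.float64(-0.23330589840199328), np.float64(-0.2227510569598004), np.float64(0.4596677520330032), np.float64(0.4695469308764194))
```

View pics/w1.png

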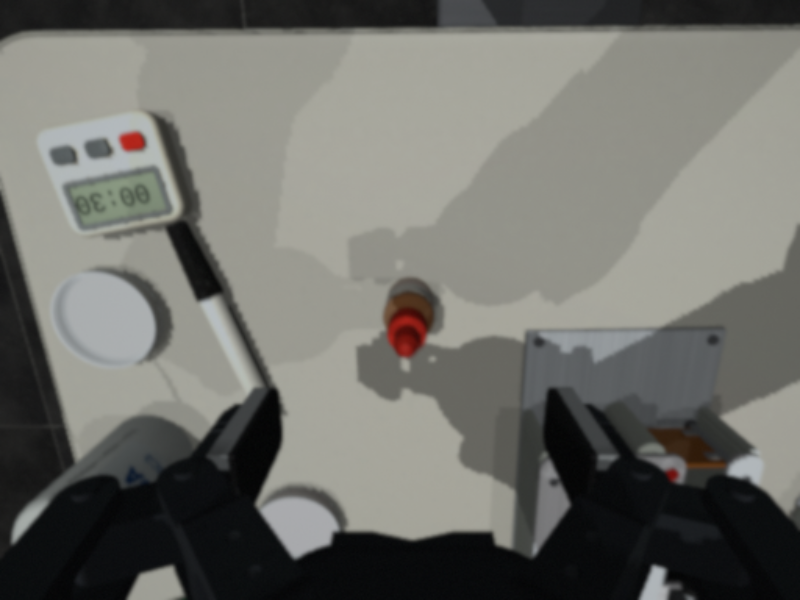

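The wrist view shows the bottle's cap centred at (407,330), midway between the fingers. Its axis is at about (0.465, -0.227), and nothing stands where the fingers will go down.

Request:
drive_tool([
  {"tx": 0, "ty": -0.0045, "tz": 0.04, "ax": 0, "ay": 0, "az": 0, "claw": 0},
  {"tx": 0, "ty": -0.0045, "tz": 0.07, "ax": 0, "ay": 0, "az": 0, "claw": 0},
  {"tx": 0, "ty": -0.0045, "tz": 0.0745, "ax": 0, "ay": 0, "az": 0, "claw": 0},
  {"tx": 0, "ty": -0.0045, "tz": 0.0745, "ax": 0, "ay": 0, "az": 0, "claw": 0},
  {"tx": 0, "ty": -0.0045, "tz": 0.0745, "ax": 0, "ay": 0, "az": 0, "claw": 0},
])

```text
time: 3.9
ee_pos: [0.4676, -0.2268, 0.053]
tool_rot: [-3.14, 0.004, 3.14]
wrist_force: [-0.1, -1.0, -0.7]
finger_gap: 0.998
grip_force: 0.0
```

Request:
drive_tool([
  {"tx": 0.002, "ty": 0, "tz": 0.002, "ax": 0, "ay": 0, "az": 0, "claw": 0.5},
  {"tx": 0.002, "ty": 0, "tz": 0.002, "ax": 0, "ay": 0, "az": 0, "claw": 0.65},
  {"tx": 0.002, "ty": 0, "tz": 0.002, "ax": 0, "ay": 0, "az": 0, "claw": 1},
  {"tx": 0.002, "ty": 0, "tz": 0.002, "ax": 0, "ay": 0, "az": 0, "claw": 1},
  {"tx": 0.002, "ty": 0, "tz": 0.002, "ax": 0, "ay": 0, "az": 0, "claw": 1},
], newtons=40)

```text
time: 4.4
ee_pos: [0.4638, -0.2272, 0.0492]
tool_rot: [-3.141, 0.001, 3.139]
wrist_force: [0.6, -0.3, 1.5]
finger_gap: 0.206
grip_force: 39.0
```

Request:
drive_tool([
  {"tx": 0, "ty": 0, "tz": 0, "ax": 0, "ay": 0, "az": 0, "claw": 1},
  {"tx": 0, "ty": 0, "tz": 0, "ax": 0, "ay": 0, "az": 0, "claw": 1},
  {"tx": 0, "ty": 0, "tz": 0, "ax": 0, "ay": 0, "az": 0, "claw": 1},
])

```text
time: 4.7
ee_pos: [0.4638, -0.2272, 0.0492]
tool_rot: [-3.141, 0.001, 3.139]
wrist_force: [-0.6, 0.4, 5.2]
finger_gap: 0.203
grip_force: 39.3
```

Run:
```python
from h import *
np.set_printoptions(precision=4,suppress=True)
s=ctrl.read_state();p,d=capture("wrist");K,T=cam("wrist",s)
q,e=capture("scene")
a=cv2.resize(p[150:290,200:325],(400,448),interpolation=cv2.INTER_CUBIC);b=cv2.resize(q[215:290,280:347],(400,448),interpolation=cv2.INTER_CUBIC)
save("g.png",np.hstack([a,b])); print(s["wrist_force"],s["ee_pos"],s["finger_gap"])
```

```text
[-0.6211  0.3574  5.1945] [ 0.4638 -0.2272  0.0492] 0.20292577094770467
```

View pics/g.png

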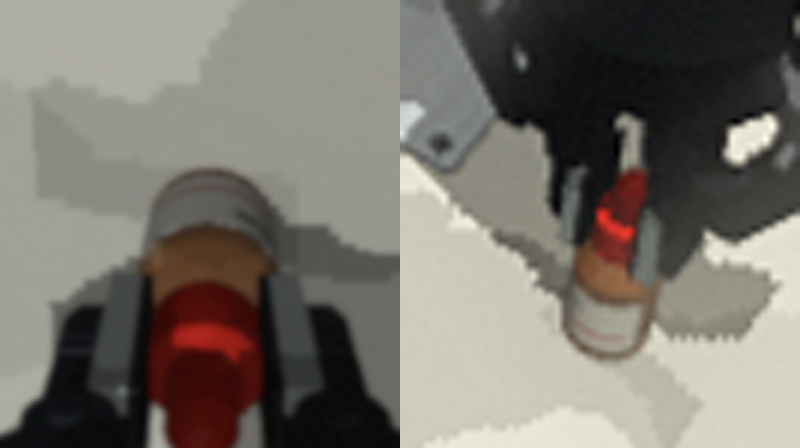

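The crops show the pads holding the red collar, with their tips at its lower edge, and the bottle upright. I'll lift it and carry it to in front of the red-dot bay.

Request:
drive_tool([
  {"tx": 0, "ty": 0, "tz": -0.02, "ax": 0, "ay": 0, "az": 0, "claw": 1},
  {"tx": 0, "ty": 0.02, "tz": -0.05, "ax": 0, "ay": 0, "az": 0, "claw": 1},
  {"tx": -0.02, "ty": 0.06, "tz": -0.05, "ax": 0, "ay": 0, "az": 0, "claw": 1},
  {"tx": -0.035, "ty": 0.1, "tz": -0.05, "ax": 0, "ay": 0, "az": 0, "claw": 1},
  {"tx": -0.035, "ty": 0.14, "tz": -0.05, "ax": 0, "ay": 0, "az": 0, "claw": 1},
])

```text
time: 5.3
ee_pos: [0.5012, -0.0852, 0.0987]
tool_rot: [-3.141, 0.003, 3.14]
wrist_force: [0.4, 0.6, -0.1]
finger_gap: 0.205
grip_force: 39.4
```

Request:
drive_tool([
  {"tx": 0, "ty": 0.0275, "tz": 0, "ax": 0, "ay": 0, "az": 0, "claw": 1},
  {"tx": 0, "ty": 0.0275, "tz": 0, "ax": 0, "ay": 0, "az": 0, "claw": 1},
  {"tx": 0, "ty": 0.0275, "tz": 0, "ax": 0, "ay": 0, "az": 0, "claw": 1},
  {"tx": 0, "ty": 0.0275, "tz": 0, "ax": 0, "ay": 0, "az": 0, "claw": 1},
])

```text
time: 5.7
ee_pos: [0.4987, -0.0612, 0.0986]
tool_rot: [-3.14, -0.001, 3.137]
wrist_force: [-0.5, -0.5, 0.1]
finger_gap: 0.204
grip_force: 39.4
```

Run:
```python
from h import *
np.set_printoptions(precision=4,suppress=True)
s=ctrl.read_state();p,d=capture("wrist");K,T=cam("wrist",s)
np.savez("w2.npz",p=p,d=d,K=K,T=T)
q,e=capture("top");np.savez("top2.npz",p=q,d=e)
q2,e2=capture("scene");np.savez("scene2.npz",p=q2,d=e2)
print({k:s[k] for k in("time","ee_pos","tool_rot","wrist_force","grip_force","finger_gap")})
a=cv2.resize(p[150:384,180:400],(430,457),interpolation=cv2.INTER_CUBIC);b=cv2.resize(q2[135:255,230:345],(370,386),interpolation=cv2.INTER_CUBIC)
o=np.zeros((457,800,3),np.uint8);o[:,:430]=a;o[:386,430:]=b;save("f.png",o)
```

```text
{'time': 5.7, 'ee_pos': array([ 0.4987, -0.0612,  0.0986]), 'tool_rot': array([-3.1403, -0.0005,  3.1366]), 'wrist_force': array([-0.4735, -0.4763,  0.0852]), 'grip_force': 39.39552106549627, 'finger_gap': 0.20361265196062073}
```

View pics/f.png

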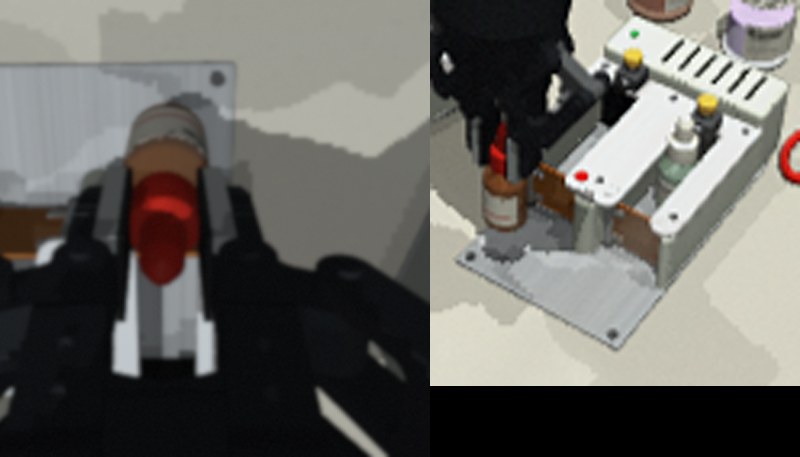

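The left crop shows, between the fingers, the slot's edges at about x = 140 and 195 (rows 270 to 345), with the bottle hanging upright at (163,230). I'll measure the slot centre against the bottle.

Run:
```python
from h import *
np.set_printoptions(precision=4,suppress=True,linewidth=160)
w=np.load("w2.npz");K,T,p,d=w["K"],w["T"],w["p"],w["d"];P=cloud(d,K,T)
g=cv2.cvtColor(p,cv2.COLOR_RGB2GRAY).astype(float)
for v in(285,292,300,308,316,322):
    print(v,g[v,236:294].astype(int).tolist()); print((P[v,236:294:2,2]*1000).astype(int).tolist())
h=cv2.cvtColor(p,cv2.COLOR_RGB2HSV);r=((h[...,0]<8)|(h[...,0]>172))&(h[...,1]>140)&(h[...,2]>60);r[:,:230]=0;r[:,300:]=0;r[:230]=0
print("cap",np.argwhere(r).min(0),np.argwhere(r).max(0)); Q=P[r];
for z in(.105,.11,.115,.12,.13):
    b=Q[abs(Q[:,2]-z)<.003]; print(z,len(b),(b[:,1].min(),b[:,1].max(),b[:,0].min(),b[:,0].max()) if len(b) else'')
# apron front corners & right edge
print(rayz([(180+235/1.954,150+62/1.954)],.004,K,T))
```

```text
285 [9, 10, 12, 12, 14, 15, 14, 13, 14, 44, 102, 153, 163, 131, 87, 53, 35, 28, 27, 28, 29, 32, 32, 34, 36, 39, 38, 38, 37, 34, 34, 31, 31, 29, 30, 28, 31, 48, 87, 127, 148, 154, 154, 150, 133, 96, 52, 20, 9, 13, 14, 15, 13, 13, 10, 10, 11, 12]
[146, 140, 135, 136, 129, 115, 52, 4, 128, 130, 131, 131, 132, 132, 132, 131, 131, 130, 128, 126, 3, 3, 4, 124, 135, 135, 136, 140, 147]
292 [10, 10, 9, 8, 12, 15, 15, 11, 31, 82, 140, 177, 178, 144, 101, 82, 79, 77, 70, 60, 48, 39, 35, 34, 37, 37, 38, 38, 36, 35, 35, 38, 50, 70, 95, 119, 136, 144, 148, 151, 153, 153, 153, 150, 138, 116, 81, 41, 16, 15, 15, 14, 12, 12, 8, 11, 12, 10]
[147, 141, 136, 135, 130, 53, 52, 3, 3, 3, 131, 132, 133, 132, 133, 131, 132, 3, 4, 3, 4, 3, 3, 124, 134, 136, 136, 143, 150]
300 [11, 10, 11, 11, 13, 14, 16, 28, 71, 128, 172, 192, 184, 151, 110, 85, 80, 80, 81, 81, 81, 80, 79, 79, 78, 78, 92, 120, 140, 148, 150, 152, 151, 152, 152, 150, 148, 147, 149, 151, 153, 153, 153, 149, 140, 125, 98, 63, 31, 16, 15, 14, 12, 10, 8, 12, 12, 12]
[151, 141, 135, 135, 131, 52, 52, 3, 3, 3, 3, 3, 3, 3, 3, 4, 3, 4, 3, 3, 3, 4, 4,
[... 1229 characters left out ...]
, np.float64(-0.05460666587091181), np.float64(0.4905884586326582), np.float64(0.49481510851218385))
0.11 213 (np.float64(-0.07009354794061677), np.float64(-0.05332885007151565), np.float64(0.49031314033321893), np.float64(0.5069124945209441))
0.115 500 (np.float64(-0.07009354794061677), np.float64(-0.05332885007151565), np.float64(0.49031314033321893), np.float64(0.5069124945209441))
0.12 18 (np.float64(-0.06776978690075897), np.float64(-0.05851888065981377), np.float64(0.49508061133878845), np.float64(0.49944765850531775))
0.13 354 (np.float64(-0.0669240854664217), np.float64(-0.057340340894843835), np.float64(0.4948384741732374), np.float64(0.5036168082000652))
[[ 0.4865 -0.0306  0.004 ]]
```

Run:
```python
from h import *
np.set_printoptions(precision=4,suppress=True,linewidth=160)
w=np.load("w2.npz");K,T,p,d=w["K"],w["T"],w["p"],w["d"]
g=cv2.cvtColor(p,cv2.COLOR_RGB2GRAY).astype(float)
for v in range(312,330,3):
    a=g[v,244:258];b=g[v,274:290]
    l=244+np.argmax(-np.gradient(a));r=274+np.argmax(np.gradient(b))
    print(v,l,r,rayz([(l,v),(r,v)],.053,K,T).ravel(),rayz([((l+r)/2,v)],.053,K,T))
h=cv2.cvtColor(p,cv2.COLOR_RGB2HSV);r=((h[...,0]<8)|(h[...,0]>172))&(h[...,1]>120)&(h[...,2]>40)
for v in range(240,296,6):
    c=np.where(r[v,235:295])[0]+235; print(v,c.min(),c.max(),rayz([((c.min()+c.max())/2,v)],.11,K,T)[0,1])
s=ctrl.read_state();print(s["ee_pos"],s["tool_rot"])
```

```text
312 250 280 [ 0.5785 -0.0726  0.053   0.5786 -0.0491  0.053 ] [[ 0.5785 -0.0609  0.053 ]]
315 250 280 [ 0.5813 -0.0727  0.053   0.5814 -0.0491  0.053 ] [[ 0.5814 -0.0609  0.053 ]]
318 250 280 [ 0.5842 -0.0727  0.053   0.5843 -0.0491  0.053 ] [[ 0.5843 -0.0609  0.053 ]]
321 250 280 [ 0.5871 -0.0728  0.053   0.5872 -0.049   0.053 ] [[ 0.5872 -0.0609  0.053 ]]
324 250 280 [ 0.59   -0.0728  0.053   0.5901 -0.049   0.053 ] [[ 0.5901 -0.0609  0.053 ]]
327 250 280 [ 0.593  -0.0729  0.053   0.5931 -0.049   0.053 ] [[ 0.593  -0.0609  0.053 ]]
240 255 272 -0.061629239333109806
246 248 279 -0.06164410941664169
252 248 280 -0.06140577745863116
258 247 280 -0.061674488067737045
264 246 281 -0.061690005839467946
270 246 281 -0.06170574893417835
276 248 280 -0.06146089588080697
282 251 273 -0.06252617207465938
288 253 271 -0.06254847150340734
294 259 265 -0.06257110441050767
[ 0.4988 -0.0612  0.0988] [-3.1408 -0.0001  3.136 ]
```

Request:
drive_tool([
  {"tx": 0, "ty": 0.001, "tz": 0.02, "ax": 0, "ay": 0, "az": 0, "claw": 1},
  {"tx": 0, "ty": 0.001, "tz": 0.038, "ax": 0, "ay": 0, "az": 0, "claw": 1},
  {"tx": 0, "ty": 0.001, "tz": 0.0435, "ax": 0, "ay": 0, "az": 0, "claw": 1},
  {"tx": 0, "ty": 0.001, "tz": 0.0435, "ax": 0, "ay": 0, "az": 0, "claw": 1},
  {"tx": 0, "ty": 0.001, "tz": 0.0435, "ax": 0, "ay": 0, "az": 0, "claw": 1},
])

```text
time: 6.35
ee_pos: [0.4994, -0.0592, 0.0558]
tool_rot: [-3.141, 0.001, 3.138]
wrist_force: [-0.3, -0.1, -0.8]
finger_gap: 0.202
grip_force: 39.4
```

Request:
drive_tool([
  {"tx": 0, "ty": 0, "tz": 0, "ax": 0, "ay": 0, "az": 0, "claw": 1},
  {"tx": 0, "ty": 0, "tz": 0, "ax": 0, "ay": 0, "az": 0, "claw": 1},
])

```text
time: 6.55
ee_pos: [0.4995, -0.0587, 0.056]
tool_rot: [-3.141, 0.001, 3.139]
wrist_force: [-1.0, 0.1, -0.1]
finger_gap: 0.204
grip_force: 39.4
```

Request:
drive_tool([
  {"tx": -0.01, "ty": -0.0015, "tz": 0.0015, "ax": 0, "ay": 0, "az": 0, "claw": 1},
  {"tx": -0.02, "ty": -0.0015, "tz": 0.0015, "ax": 0, "ay": 0, "az": 0, "claw": 1},
  {"tx": -0.03, "ty": -0.0015, "tz": 0.0015, "ax": 0, "ay": 0, "az": 0, "claw": 1},
  {"tx": -0.03, "ty": -0.0015, "tz": 0.0015, "ax": 0, "ay": 0, "az": 0, "claw": 1},
  {"tx": -0.03, "ty": -0.0015, "tz": 0.0015, "ax": 0, "ay": 0, "az": 0, "claw": 1},
])

```text
time: 7.05
ee_pos: [0.5291, -0.06, 0.0536]
tool_rot: [-3.142, -0.0, 3.139]
wrist_force: [0.4, 0.4, -1.0]
finger_gap: 0.206
grip_force: 39.4
```

Run:
```python
from h import *
np.set_printoptions(precision=4,suppress=True,linewidth=160)
s=ctrl.read_state();p,d=capture("wrist");K,T=cam("wrist",s);np.savez("w3.npz",p=p,d=d,K=K,T=T)
print(s["ee_pos"],s["tool_rot"],s["wrist_force"])
P=cloud(d,K,T)
g=cv2.cvtColor(p,cv2.COLOR_RGB2GRAY).astype(float)
for v in range(280,330,6): print(v,g[v,240:292].astype(int).tolist(),(P[v,[245,264,284],2]*1000).astype(int))
h=cv2.cvtColor(p,cv2.COLOR_RGB2HSV);r=((h[...,0]<8)|(h[...,0]>172))&(h[...,1]>120)&(h[...,2]>40)
for v in range(250,276,6):
    c=np.where(r[v,235:295])[0]+235; print(v,c.min(),c.max(),rayz([((c.min()+c.max())/2,v)],.068,K,T)[0,1])
save("h.png",cv2.resize(p[130:350,170:370],(800,880)[::1] if 0 else (540,594),interpolation=cv2.INTER_CUBIC))
```

```text
[ 0.5291 -0.06    0.0536] [-3.1416 -0.0005  3.1392] [ 0.3594  0.3544 -1.0383]
280 [21, 18, 14, 12, 11, 12, 36, 64, 85, 90, 78, 57, 36, 29, 28, 27, 29, 31, 32, 31, 31, 32, 31, 32, 31, 30, 32, 30, 32, 30, 30, 28, 28, 32, 49, 72, 85, 89, 89, 85, 70, 47, 23, 9, 9, 13, 15, 17, 21, 27, 30, 24] [78 85 89]
286 [14, 14, 14, 10, 11, 20, 43, 67, 79, 81, 74, 58, 40, 30, 27, 30, 32, 33, 34, 36, 39, 40, 41, 41, 40, 39, 36, 34, 32, 31, 29, 29, 32, 41, 60, 81, 92, 94, 94, 94, 85, 65, 38, 16, 10, 13, 15, 14, 14, 13, 11, 11] [79 86 90]
292 [13, 15, 13, 12, 15, 32, 57, 74, 81, 84, 84, 83, 82, 79, 71, 60, 48, 39, 36, 36, 37, 39, 39, 38, 37, 35, 35, 39, 45, 56, 66, 77, 84, 89, 90, 92, 94, 95, 94, 94, 92, 81, 59, 30, 15, 15, 15, 15, 13, 11, 10, 11] [78 86 89]
298 [13, 14, 14, 14, 23, 44, 67, 78, 82, 83, 83, 84, 84, 83, 83, 81, 82, 82, 80, 79, 93, 123, 143, 150, 153, 155, 156, 155, 155, 157, 156, 153, 148, 139, 122, 106, 100, 96, 94, 94, 93, 87, 68, 43, 22, 15, 16, 15, 12, 10, 9, 10] [80  3 91]
304 [11, 13, 15, 18, 38, 62, 75, 81, 83, 83, 83, 84, 83, 83, 82, 81, 81, 82, 80, 78, 95, 125, 145, 151, 154, 155,
[... 616 characters left out ...]
, 18] [ 3  4 52]
322 [198, 200, 185, 146, 103, 84, 80, 80, 82, 83, 83, 83, 83, 83, 82, 81, 81, 80, 80, 78, 95, 126, 145, 151, 153, 154, 155, 155, 155, 154, 151, 140, 131, 128, 128, 130, 133, 134, 133, 133, 133, 133, 127, 120, 123, 129, 132, 131, 124, 104, 71, 36] [ 3  3 52]
328 [197, 200, 187, 151, 105, 80, 75, 77, 79, 82, 84, 83, 83, 83, 83, 82, 81, 80, 79, 78, 95, 126, 145, 150, 151, 153, 155, 154, 151, 146, 142, 139, 136, 134, 131, 132, 132, 133, 132, 133, 137, 145, 145, 134, 129, 130, 131, 130, 124, 105, 71, 37] [ 3  3 51]
250 248 280 -0.060250161433754265
256 247 280 -0.060503343516744336
262 246 281 -0.06050953795138587
268 246 281 -0.060515822129214865
274 247 280 -0.06052219801472204
```

View pics/h.png

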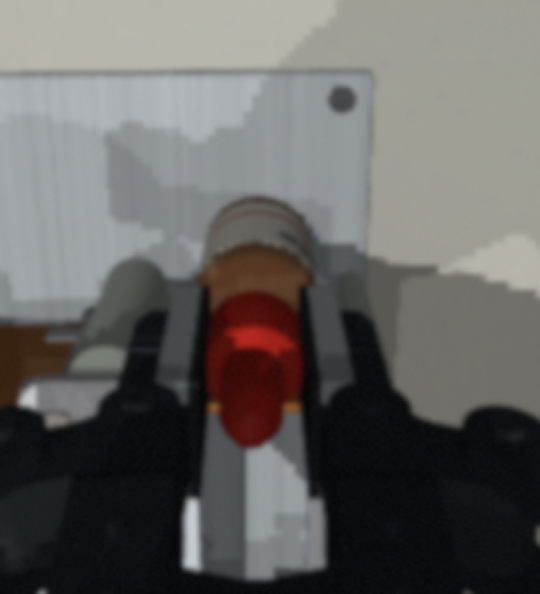

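The crop shows the collar centred on the slot: slot edges at (185,540) and (325,540), bottle axis at x ≈ 254. The flap is just ahead of the bottle. I'll slide in gently, slightly raised.

Request:
drive_tool([
  {"tx": -0.003, "ty": 0, "tz": -0.001, "ax": 0, "ay": 0, "az": 0, "claw": 1},
  {"tx": -0.008, "ty": 0, "tz": -0.001, "ax": 0, "ay": 0, "az": 0, "claw": 1},
  {"tx": -0.013, "ty": 0, "tz": -0.001, "ax": 0, "ay": 0, "az": 0, "claw": 1},
  {"tx": -0.018, "ty": 0, "tz": -0.001, "ax": 0, "ay": 0, "az": 0, "claw": 1},
  {"tx": -0.022, "ty": 0, "tz": -0.001, "ax": 0, "ay": 0, "az": 0, "claw": 1},
])

```text
time: 7.6
ee_pos: [0.5492, -0.0603, 0.0542]
tool_rot: [3.141, -0.005, 3.139]
wrist_force: [-4.3, -1.8, -0.1]
finger_gap: 0.205
grip_force: 39.4
```

Request:
drive_tool([
  {"tx": -0.005, "ty": 0, "tz": 0, "ax": 0, "ay": 0, "az": 0, "claw": 1},
  {"tx": -0.01, "ty": 0, "tz": 0, "ax": 0, "ay": 0, "az": 0, "claw": 1},
  {"tx": -0.015, "ty": 0, "tz": 0, "ax": 0, "ay": 0, "az": 0, "claw": 1},
  {"tx": -0.02, "ty": 0, "tz": 0, "ax": 0, "ay": 0, "az": 0, "claw": 1},
  {"tx": -0.02, "ty": 0, "tz": 0, "ax": 0, "ay": 0, "az": 0, "claw": 1},
])

```text
time: 8.1
ee_pos: [0.5734, -0.0605, 0.0552]
tool_rot: [-3.141, 0.004, 3.139]
wrist_force: [-1.1, -2.4, -0.6]
finger_gap: 0.207
grip_force: 39.4
```

Request:
drive_tool([
  {"tx": 0, "ty": 0, "tz": 0, "ax": 0, "ay": 0, "az": 0, "claw": 1},
  {"tx": -0.004, "ty": 0, "tz": 0, "ax": 0, "ay": 0, "az": 0, "claw": 1},
  {"tx": -0.008, "ty": 0, "tz": 0, "ax": 0, "ay": 0, "az": 0, "claw": 1},
  {"tx": -0.012, "ty": 0, "tz": 0, "ax": 0, "ay": 0, "az": 0, "claw": 1},
  {"tx": -0.015, "ty": 0, "tz": 0, "ax": 0, "ay": 0, "az": 0, "claw": 1},
])

```text
time: 8.6
ee_pos: [0.5863, -0.0599, 0.0547]
tool_rot: [3.141, -0.0, 3.139]
wrist_force: [-1.8, -1.3, -0.8]
finger_gap: 0.206
grip_force: 39.4
```

Request:
drive_tool([
  {"tx": -0.002, "ty": 0, "tz": 0, "ax": 0, "ay": 0, "az": 0, "claw": 1},
  {"tx": -0.004, "ty": 0, "tz": 0, "ax": 0, "ay": 0, "az": 0, "claw": 1},
  {"tx": -0.006, "ty": 0, "tz": 0, "ax": 0, "ay": 0, "az": 0, "claw": 1},
  {"tx": -0.007, "ty": 0, "tz": 0, "ax": 0, "ay": 0, "az": 0, "claw": 1},
  {"tx": -0.007, "ty": 0, "tz": 0, "ax": 0, "ay": 0, "az": 0, "claw": 1},
])

```text
time: 9.1
ee_pos: [0.5937, -0.0604, 0.055]
tool_rot: [-3.141, 0.002, 3.139]
wrist_force: [1.4, -1.3, -0.6]
finger_gap: 0.204
grip_force: 39.4
```

Request:
drive_tool([
  {"tx": -0.001, "ty": 0, "tz": 0, "ax": 0, "ay": 0, "az": 0, "claw": 1},
  {"tx": -0.002, "ty": 0, "tz": 0, "ax": 0, "ay": 0, "az": 0, "claw": 1},
  {"tx": -0.003, "ty": 0, "tz": 0, "ax": 0, "ay": 0, "az": 0, "claw": 1},
  {"tx": -0.004, "ty": 0, "tz": 0, "ax": 0, "ay": 0, "az": 0, "claw": 1},
  {"tx": -0.005, "ty": 0, "tz": 0, "ax": 0, "ay": 0, "az": 0, "claw": 1},
])

```text
time: 9.6
ee_pos: [0.5981, -0.0597, 0.0548]
tool_rot: [3.141, -0.0, 3.139]
wrist_force: [-0.1, -0.0, -0.2]
finger_gap: 0.202
grip_force: 39.5
```

Request:
drive_tool([
  {"tx": -0.001, "ty": 0, "tz": 0, "ax": 0, "ay": 0, "az": 0, "claw": 1},
  {"tx": -0.002, "ty": 0, "tz": 0, "ax": 0, "ay": 0, "az": 0, "claw": 1},
  {"tx": -0.003, "ty": 0, "tz": 0, "ax": 0, "ay": 0, "az": 0, "claw": 1},
  {"tx": -0.003, "ty": 0, "tz": 0, "ax": 0, "ay": 0, "az": 0, "claw": 1},
])

```text
time: 10.0
ee_pos: [0.6011, -0.06, 0.0548]
tool_rot: [3.141, -0.0, 3.139]
wrist_force: [-0.2, 0.2, -0.1]
finger_gap: 0.206
grip_force: 39.5
```

Request:
drive_tool([
  {"tx": -0.001, "ty": 0, "tz": 0, "ax": 0, "ay": 0, "az": 0, "claw": 1},
  {"tx": -0.002, "ty": 0, "tz": 0, "ax": 0, "ay": 0, "az": 0, "claw": 1},
  {"tx": -0.003, "ty": 0, "tz": 0, "ax": 0, "ay": 0, "az": 0, "claw": 1},
  {"tx": -0.003, "ty": 0, "tz": 0, "ax": 0, "ay": 0, "az": 0, "claw": 1},
])

```text
time: 10.4
ee_pos: [0.6041, -0.0603, 0.0548]
tool_rot: [3.142, 0.0, 3.139]
wrist_force: [-0.9, -0.2, -0.3]
finger_gap: 0.206
grip_force: 39.5
```

Request:
drive_tool([
  {"tx": -0.001, "ty": 0, "tz": 0, "ax": 0, "ay": 0, "az": 0, "claw": 1},
  {"tx": -0.002, "ty": 0, "tz": 0, "ax": 0, "ay": 0, "az": 0, "claw": 1},
  {"tx": -0.002, "ty": 0, "tz": 0, "ax": 0, "ay": 0, "az": 0, "claw": 1},
])

```text
time: 10.7
ee_pos: [0.6061, -0.0604, 0.0548]
tool_rot: [-3.142, 0.0, 3.139]
wrist_force: [0.0, 0.9, -0.5]
finger_gap: 0.205
grip_force: 39.5
```

Request:
drive_tool([
  {"tx": -0.001, "ty": 0, "tz": 0, "ax": 0, "ay": 0, "az": 0, "claw": 1},
  {"tx": -0.002, "ty": 0, "tz": 0, "ax": 0, "ay": 0, "az": 0, "claw": 1},
  {"tx": -0.002, "ty": 0, "tz": 0, "ax": 0, "ay": 0, "az": 0, "claw": 1},
])

```text
time: 11.0
ee_pos: [0.6081, -0.0604, 0.0548]
tool_rot: [-3.142, 0.0, 3.139]
wrist_force: [1.3, -0.2, -1.2]
finger_gap: 0.207
grip_force: 39.5
```

Request:
drive_tool([
  {"tx": -0.001, "ty": 0, "tz": 0, "ax": 0, "ay": 0, "az": 0, "claw": 1},
  {"tx": -0.002, "ty": 0, "tz": 0, "ax": 0, "ay": 0, "az": 0, "claw": 1},
  {"tx": -0.002, "ty": 0, "tz": 0, "ax": 0, "ay": 0, "az": 0, "claw": 1},
])

```text
time: 11.3
ee_pos: [0.6101, -0.0603, 0.0548]
tool_rot: [-3.142, 0.0, 3.139]
wrist_force: [-0.9, 1.0, -0.5]
finger_gap: 0.206
grip_force: 39.5
```

Request:
drive_tool([
  {"tx": -0.001, "ty": 0, "tz": 0, "ax": 0, "ay": 0, "az": 0, "claw": 1},
  {"tx": -0.002, "ty": 0, "tz": 0, "ax": 0, "ay": 0, "az": 0, "claw": 1},
  {"tx": -0.002, "ty": 0, "tz": 0, "ax": 0, "ay": 0, "az": 0, "claw": 1},
])

```text
time: 11.6
ee_pos: [0.6121, -0.0604, 0.0548]
tool_rot: [-3.142, 0.0, 3.139]
wrist_force: [0.0, 0.0, 0.8]
finger_gap: 0.205
grip_force: 39.5
```

Request:
drive_tool([
  {"tx": -0.001, "ty": 0, "tz": 0, "ax": 0, "ay": 0, "az": 0, "claw": 1},
  {"tx": -0.0015, "ty": 0, "tz": 0, "ax": 0, "ay": 0, "az": 0, "claw": 1},
  {"tx": -0.0015, "ty": 0, "tz": 0, "ax": 0, "ay": 0, "az": 0, "claw": 1},
])

```text
time: 11.9
ee_pos: [0.6136, -0.0604, 0.0548]
tool_rot: [-3.142, 0.0, 3.139]
wrist_force: [0.1, 0.2, -1.2]
finger_gap: 0.209
grip_force: 39.5
```

Request:
drive_tool([
  {"tx": -0.001, "ty": 0, "tz": 0, "ax": 0, "ay": 0, "az": 0, "claw": 1},
  {"tx": -0.0015, "ty": 0, "tz": 0, "ax": 0, "ay": 0, "az": 0, "claw": 1},
  {"tx": -0.0015, "ty": 0, "tz": 0, "ax": 0, "ay": 0, "az": 0, "claw": 1},
])

```text
time: 12.2
ee_pos: [0.6151, -0.0604, 0.0548]
tool_rot: [-3.142, 0.0, 3.139]
wrist_force: [0.3, -1.1, -0.9]
finger_gap: 0.204
grip_force: 39.5
```

Request:
drive_tool([
  {"tx": -0.001, "ty": 0, "tz": 0, "ax": 0, "ay": 0, "az": 0, "claw": 1},
  {"tx": -0.0015, "ty": 0, "tz": 0, "ax": 0, "ay": 0, "az": 0, "claw": 1},
  {"tx": -0.0015, "ty": 0, "tz": 0, "ax": 0, "ay": 0, "az": 0, "claw": 1},
])

```text
time: 12.5
ee_pos: [0.6156, -0.0604, 0.0546]
tool_rot: [3.141, -0.002, 3.139]
wrist_force: [-1.7, -1.0, 0.2]
finger_gap: 0.206
grip_force: 39.6
```

Contact felt at TCP x ≈ 0.6155. Pressing on in small steps.

Request:
drive_tool([
  {"tx": -0.001, "ty": 0, "tz": 0, "ax": 0, "ay": 0, "az": 0, "claw": 1},
  {"tx": -0.0015, "ty": 0, "tz": 0, "ax": 0, "ay": 0, "az": 0, "claw": 1},
  {"tx": -0.0015, "ty": 0, "tz": 0, "ax": 0, "ay": 0, "az": 0, "claw": 1},
  {"tx": -0.0015, "ty": 0, "tz": 0, "ax": 0, "ay": 0, "az": 0, "claw": 1},
])

```text
time: 12.9
ee_pos: [0.6169, -0.0604, 0.0545]
tool_rot: [3.141, -0.002, 3.139]
wrist_force: [-4.9, 0.5, 1.2]
finger_gap: 0.207
grip_force: 39.7
```

Request:
drive_tool([
  {"tx": -0.001, "ty": 0, "tz": 0, "ax": 0, "ay": 0, "az": 0, "claw": 1},
  {"tx": -0.001, "ty": 0, "tz": 0, "ax": 0, "ay": 0, "az": 0, "claw": 1},
  {"tx": -0.001, "ty": 0, "tz": 0, "ax": 0, "ay": 0, "az": 0, "claw": 1},
])

```text
time: 13.2
ee_pos: [0.6175, -0.0604, 0.0545]
tool_rot: [3.141, -0.003, 3.139]
wrist_force: [-6.0, 0.4, 2.4]
finger_gap: 0.205
grip_force: 39.8
```

Request:
drive_tool([
  {"tx": -0.0006, "ty": 0, "tz": 0, "ax": 0, "ay": 0, "az": 0, "claw": 1},
  {"tx": -0.0012, "ty": 0, "tz": 0, "ax": 0, "ay": 0, "az": 0, "claw": 1},
  {"tx": -0.0012, "ty": 0, "tz": 0, "ax": 0, "ay": 0, "az": 0, "claw": 1},
  {"tx": -0.0012, "ty": 0, "tz": 0, "ax": 0, "ay": 0, "az": 0, "claw": 1},
  {"tx": -0.0012, "ty": 0, "tz": 0, "ax": 0, "ay": 0, "az": 0, "claw": 1},
])

```text
time: 13.7
ee_pos: [0.6179, -0.0604, 0.0544]
tool_rot: [3.141, -0.005, 3.139]
wrist_force: [-7.0, -0.0, 2.6]
finger_gap: 0.21
grip_force: 39.8
```

Request:
drive_tool([
  {"tx": -0.0006, "ty": 0, "tz": 0, "ax": 0, "ay": 0, "az": 0, "claw": 1},
  {"tx": -0.0006, "ty": 0, "tz": 0, "ax": 0, "ay": 0, "az": 0, "claw": 1},
  {"tx": -0.0006, "ty": 0, "tz": 0, "ax": 0, "ay": 0, "az": 0, "claw": 1},
  {"tx": -0.0006, "ty": 0, "tz": 0, "ax": 0, "ay": 0, "az": 0, "claw": 1},
])

```text
time: 14.1
ee_pos: [0.6182, -0.0604, 0.0543]
tool_rot: [3.141, -0.006, 3.139]
wrist_force: [-7.2, 0.3, 2.7]
finger_gap: 0.207
grip_force: 39.8
```

Request:
drive_tool([
  {"tx": -0.0012, "ty": 0, "tz": 0, "ax": 0, "ay": 0, "az": 0, "claw": 1},
  {"tx": -0.0012, "ty": 0, "tz": 0, "ax": 0, "ay": 0, "az": 0, "claw": 1},
  {"tx": -0.0012, "ty": 0, "tz": 0, "ax": 0, "ay": 0, "az": 0, "claw": 1},
  {"tx": -0.0012, "ty": 0, "tz": 0, "ax": 0, "ay": 0, "az": 0, "claw": 1},
  {"tx": -0.0012, "ty": 0, "tz": 0, "ax": 0, "ay": 0, "az": 0, "claw": 1},
])

```text
time: 14.6
ee_pos: [0.6186, -0.0604, 0.0541]
tool_rot: [3.141, -0.008, 3.138]
wrist_force: [-9.4, 1.4, 3.7]
finger_gap: 0.206
grip_force: 39.9
```

Pressed home at 9 N (about 3 mm). Next I'll ease off, set it on the floor and open only partway so the fingers clear the white-capped bottle.

Request:
drive_tool([
  {"tx": 0.002, "ty": 0, "tz": 0, "ax": 0, "ay": 0, "az": 0, "claw": 1},
  {"tx": 0.004, "ty": 0, "tz": 0.0005, "ax": 0, "ay": 0, "az": 0, "claw": 1},
  {"tx": 0.006, "ty": 0, "tz": 0.001, "ax": 0, "ay": 0, "az": 0, "claw": 1},
  {"tx": 0.006, "ty": 0, "tz": 0.001, "ax": 0, "ay": 0, "az": 0, "claw": 1},
  {"tx": 0.006, "ty": 0, "tz": 0.001, "ax": 0, "ay": 0, "az": 0, "claw": 1},
])

```text
time: 15.1
ee_pos: [0.6163, -0.0604, 0.0539]
tool_rot: [-3.141, 0.001, 3.139]
wrist_force: [-2.7, 0.8, 0.8]
finger_gap: 0.207
grip_force: 39.6
```

Request:
drive_tool([
  {"tx": 0.001, "ty": 0, "tz": 0.0005, "ax": 0, "ay": 0, "az": 0, "claw": 1},
  {"tx": 0.001, "ty": 0, "tz": 0.001, "ax": 0, "ay": 0, "az": 0, "claw": 1},
  {"tx": 0.001, "ty": 0, "tz": 0.001, "ax": 0, "ay": 0, "az": 0, "claw": 1},
])

```text
time: 15.4
ee_pos: [0.6159, -0.0605, 0.0535]
tool_rot: [-3.141, 0.002, 3.139]
wrist_force: [-2.4, -0.0, 3.2]
finger_gap: 0.204
grip_force: 41.5
```

Bottle seated (3.2 N up). Opening partway.

Request:
drive_tool([
  {"tx": 0, "ty": 0, "tz": 0, "ax": 0, "ay": 0, "az": 0, "claw": 0.72},
  {"tx": 0, "ty": 0, "tz": 0, "ax": 0, "ay": 0, "az": 0, "claw": 0.65},
  {"tx": 0, "ty": 0, "tz": 0, "ax": 0, "ay": 0, "az": 0, "claw": 0.6},
  {"tx": 0, "ty": 0, "tz": 0, "ax": 0, "ay": 0, "az": 0, "claw": 0.6},
  {"tx": 0, "ty": 0, "tz": 0, "ax": 0, "ay": 0, "az": 0, "claw": 0.6},
])

```text
time: 15.9
ee_pos: [0.6151, -0.0604, 0.0527]
tool_rot: [-3.141, 0.0, 3.139]
wrist_force: [0.4, 0.6, -0.5]
finger_gap: 0.397
grip_force: 0.0
```

Request:
drive_tool([
  {"tx": 0, "ty": 0, "tz": -0.01, "ax": 0, "ay": 0, "az": 0, "claw": 0.6},
  {"tx": 0, "ty": 0, "tz": -0.03, "ax": 0, "ay": 0, "az": 0, "claw": 0.6},
  {"tx": 0, "ty": 0, "tz": -0.06, "ax": 0, "ay": 0, "az": 0, "claw": 0.6},
  {"tx": 0, "ty": 0, "tz": -0.1, "ax": 0, "ay": 0, "az": 0, "claw": 0.6},
  {"tx": 0, "ty": 0, "tz": -0.13, "ax": 0, "ay": 0, "az": 0, "claw": 0.6},
])

```text
time: 16.4
ee_pos: [0.6157, -0.0607, 0.1859]
tool_rot: [-3.141, 0.003, 3.139]
wrist_force: [0.9, -0.1, -0.3]
finger_gap: 0.397
grip_force: 0.0
```

Request:
drive_tool([
  {"tx": 0.12, "ty": 0, "tz": -0.05, "ax": 0, "ay": 0, "az": 0, "claw": 0.6},
  {"tx": 0.12, "ty": 0, "tz": -0.05, "ax": 0, "ay": 0, "az": 0, "claw": 0.6},
  {"tx": 0.12, "ty": 0, "tz": -0.05, "ax": 0, "ay": 0, "az": 0, "claw": 0.6},
  {"tx": 0.12, "ty": 0, "tz": -0.05, "ax": 0, "ay": 0, "az": 0, "claw": 0.6},
  {"tx": 0.12, "ty": 0, "tz": -0.05, "ax": 0, "ay": 0, "az": 0, "claw": 0.6},
])

```text
time: 16.9
ee_pos: [0.4955, -0.06, 0.234]
tool_rot: [3.141, 0.003, 3.139]
wrist_force: [0.2, 0.1, 0.2]
finger_gap: 0.4
grip_force: 0.0
```

Run:
```python
from h import *
np.set_printoptions(precision=4,suppress=True)
s=ctrl.read_state();print(s["time"],s["ee_pos"],s["wrist_force"])
p,d=capture("wrist");K,T=cam("wrist",s);P=cloud(d,K,T)
q,e=capture("scene")
for n,dd,PP in(("wrist",d,P),("scene",e,cloud(e,*cam("scene")))):
    for r in silhouettes("bottle_red",n)[:2]: m=r["pixels"]&(dd>0);print(n,r["conf"],r["extent"],np.median(PP[m],0),PP[m].max(0))
a=cv2.resize(p[130:350,190:370],(400,489),interpolation=cv2.INTER_CUBIC);b=cv2.resize(q[135:255,230:345],(400,417),interpolation=cv2.INTER_CUBIC)
o=np.zeros((489,800,3),np.uint8);o[:,:400]=a;o[:417,400:]=b;save("end.png",o)
```

```text
16.9 [ 0.4955 -0.06    0.234 ] [0.2271 0.0603 0.2168]
wrist 0.76 [256.0, 236.2, 271.8, 285.0] [ 0.6085 -0.06    0.0486] [ 0.6229 -0.0485  0.0881]
scene 0.67 [278.8, 157.8, 288.6, 181.3] [ 0.6082 -0.0628  0.0567] [ 0.6253 -0.0381  0.0889]
```

View pics/end.png

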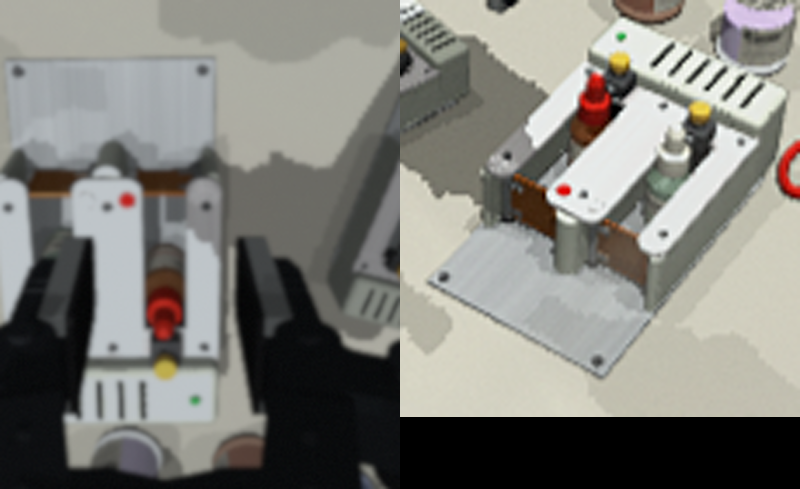

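The red bottle stands upright in the red-dot bay against the stop, at (165,300) left and (590,110) right. The amber flap is shut at (535,205), the white-capped bottle is still in its place at (670,165), and the gripper is clear.

```bash
python3 -c "
from bench import ctrl
print(ctrl.close_job())"
```

```text
the job is handed in; nothing more can be done
None
```

I slid the red-capped bottle through the flap into the red-dot bay, pressed it home on the buffer at about 9 N and let go; the last pictures show it upright with the flap shut, and I handed the job in, though no verdict came back.

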